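Seat the grinder's burr carrier and hold it down

ROBOT

A 6-joint arm with a two-finger parallel gripper is mounted at the origin on a cart in front of the work surface, level with it; the furniture and walls round the work are solid. World frame = base frame: x ahead of the robot, y to its left, z up, the work surface at z = 0. Lengths are in mm, angles in rad, forces in N, time in s.
With the tool pointing down it reaches from about 400 to 925 mm from the base axis. Payload 12.5 kg.
Tool frame: the origin (TCP) lies between the finger pads, 19 mm behind the fingertips; this is the grasp point; z points along the fingers, y is the line along which they close (so a half turn about z gives the same grasp; the last joint's range is limited). The gripper opens to 95 mm and grips with 3 to 60 N. Pads are 20 mm wide; open, the fingers measure 119 mm over their backs; the gripper's body (75 mm by 180 mm) begins 59 mm behind the grasp point.
Start: joints at [-1.21, 0.491, 1.559, -0, 1.092, -0.106], TCP at [281.293, -558.139, 233.461] pointing down, gripper open.
Joint ranges: [-3.1, 3.1], [-0.84, 2.19], [0.05, 2.79], [-1.13, 4.28], [0.06, 2.93], [-2.69, 2.69]. Speed limits (rad/s): [2.22, 2.22, 2.79, 3.14, 3.14, 3.14].

INTERFACE

Orientations are given as [roll, pitch, yaw] about the fixed x, y, z axes, in that order (R = Rz(yaw) Ry(pitch) Rx(roll)).
In Python, from cell import env, eyes gives the robot as it stands.
- The arm moves only by the shell command python3 -m inch 'ROWS'. ROWS is JSON, a list of rows, each a list of 3 entries, a list of its own where there are three numbers: the shift along the tool's x, y, z in units of 60 mm (1.0 is 60 mm), then the turn about the tool's z in units of 5 degrees (1.0 is 5 degrees), then the closure, from -1 (fully open) to 1 (shut). In form: [[[tx, ty, tz], turn, claw], ...]. A call has exactly 10 rows; each row shifts and turns the commanded pose from where the row before left it, along the tool's axes as they then stand; what a row does not reach is not made up. A row lasts 1/8 s, in which the tool goes at most 62.5 mm and 10.7 degrees, less where a joint would pass 70% of its speed; a pose out of reach is approached as far as the arm can. A call is refused whole if a number of a shift passes 1 or a number of a turn 1, either way. A call with a gripper value outside its range is refused whole. The fingers move at their own pace and stop on an object; the grip force is fixed at half the most. Time passes only in rows, so rows that do not move let the fingers close, or fill a call up. It gives the time, the measured TCP pose, the force, the opening and the grip force at its end, in the units of the state.
- env.state(): the state, without advancing time (a new reading comes with each control period).
- eyes.read_camera(name): name is "side" or "top"; returns a dict with "pixels" (400x640x3 uint8, red, green, blue), "fx", "fy", "cx", "cy" (pixels), "extrinsics" (4x4, takes a point from world to camera coordinates). Camera axes: x right, y down, z forward; pixel columns grow to the right and rows downward; lengths in mm; the calibration is good to about 2 mm. A picture is of the moment at which its call begins. There is no depth.
- env.job_done(): hands the job in; it is judged then, once.
Trained networks look in a picture, given as the dict that the camera call returned (one of the last four; its "shot" number tells which), for a name from the list of things; names that differ only in an ending like _2 or _b are one class to them, and where a whole thing is asked for, a point or a joint stands for the part that bears it (a point fixed in the world has none). Each returns a list of dicts, best first, with "score" (0 to 1); they miss things now and then, are a little off and sometimes report something else, mostly with a low value. They report only what shows in the picture. A call takes as long as a camera call. They do not tell look-alikes from the thing itself.
- eyes.boxes_of(name, picture): "centre" ([row, column] in pixels, amid what is visible of it).
- eyes.cut_out(name, picture): "mask" (400x640 bool, what is visible of it) and "centre" ([row, column] in pixels, amid what is visible of it).
- eyes.spot_point(name, picture): "centre" ([row, column] in pixels: a listed point, or the origin of a listed thing).
The state is a dict: "t": time; "joints": joint angles; "qvel": joint speeds; "tau": joint torques, N m; "eef_pos": TCP position; "tcp_rot": TCP orientation; "ft_force": force on the tool from outside, world axes, zero at the start; "moment": the same for the moment, N m; "opening": opening from 0.0 (shut) to 1.0 (fully open); "grip_force": force on a finger pad.
Only numpy, scipy, OpenCV 4.12 (cv2) and the standard library are available. Lean on these libraries where they do the work, as an engineer would, in place of code of your own. Each camera call takes 0.05 s, during which the arm holds its last target. There are 200 camera calls.

TASK

On the counter stands the open lower half of a coffee grinder. Take the tamper by its grip and with its base knock down the sprung stop pin beside the grinder's bore until it is flush with the rim, then stand the tamper upright on the counter and let go of it. Then pick up the splined burr carrier by its bar, turn it until its splines mesh with the slots of the bore, slide it in and press it fully home against its spring, and finish while still holding it pressed down; leave the cup, the milk pitcher and the shot glass standing where they are.

Things in the scene. Friction and masses are not known exactly. Their poses are not given: they have to be found in the camera images.
- chamber: Open lower half of a coffee grinder, fixed: aluminium drum 136 mm across, 60 mm high, with a 52 mm high, 100 mm wide motor box on one side. Origin: centre of the drum's underside, on the counter; z up; the motor lies along +x (to 130 mm from the axis), the stop pin along -x. A steel rim (33 to 40 mm radius) and the steel lands of the bore stand at z = 62 mm, the deck round them at 60 mm.
- bore (a point): Centre of the mouth of the bore, 62 mm above the counter, on its axis; axes as chamber. The bore: a round hole 46 mm across with four slots 14.5 mm wide that reach 33 mm out along +x, +y, -x and -y, with lands between them. 22 mm below the mouth is the top of a round sprung seat.
- pin_top (a point): Centre of the top of the stop pin, an upright steel pin 10 mm in diameter, 46 mm from the bore's axis on the side away from the motor. Up, its top is 76 mm above the counter (14 mm over the rim), in the way of the carrier's flange; driven down flush, 62 mm. Moves with the pin.
- pin (a joint): Downward travel of the stop pin in m: 0 = up, 0.015 = stop. Sprung, with a friction catch: it takes about 9 N to drive down, and stays where it is driven. Its top is flush with the rim at 0.014, which is as far as a flat tool centred over it and set down on the rim drives it; under 0.011 it keeps the carrier from going home.
- spring_seat (a joint): Downward travel of the sprung seat in the bore in m: 0 = up, 0.008 with the carrier fully home, 0.0085 its stop. It pushes up with 6 N at the top and 14 N when home, so the carrier (3.4 N) does not stay home by itself.
- carrier: Burr carrier, loose, upright. Origin: centre of underside, z up. Brass core 40 mm across (z 0 to 30 mm) with four equal splines 11 mm wide, out to 30 mm radius, along its +x, +y, -x, -y; they taper to wedge tips at z = 6 mm (full width from 11.5 mm). Steel flange 100 mm across, z 30 (33 beyond 40 mm radius) to 38. Fits in any quarter turn.
- carrier_bar (a point): Middle of the black grip bar on top of the carrier, 59 mm above the carrier's origin; axes as carrier. The bar is 16 mm thick along x, 50 mm long along y and 42 mm high (21 mm up and down from this point, down to the flange). With the carrier home its origin is 32 mm above the counter; with its spline tips on the lands, not meshed, 56 mm.
- tamper: Espresso tamper, about 0.42 kg, loose, standing upright: round flat metal base 58 mm across and 25 mm high, above it an upright wooden grip up to 35 mm thick (z = 25 to 90 mm). Origin: centre of its underside, z up. It starts on one side (left or right) of the grinder, the carrier on the other.
- cup: Bystander: pale stoneware cup 86 mm wide, 56 mm high, upright, left of and behind the grinder half. Origin: underside.
- pitcher: Bystander: small steel milk pitcher 72 x 99 mm, 88 mm high, right of and behind the grinder half. Origin: underside.
- shot_glass: Bystander: small clear shot glass 48 mm across, 61 mm high, between the robot and the grinder half. Origin: underside.
Not all that is in view belongs to the job. What is shaped like the tamper but orange is not meant. Leave any purple look-alike of the carrier alone.

How it is judged (in metres and radians):
On the way, in this order (a step that is already met when the one before it is completed fails the run):
1. the stop pin is driven down by the tamper's base, which is upright over it and held (value of joint pin above 0.012 m and horizontal distance between tamper and pin_top below 0.032 m and z of tamper in the frame of chamber below 0.069 m and angle between tamper's own z axis and vertical below 0.35 rad and contact force between the fingers and tamper above 1 N), for 0.02 s.
2. the tamper stands upright on the counter, let go, and the pin has stayed down (height (world z) of tamper below 0.008 m and angle between tamper's own z axis and vertical below 0.1 rad and contact force between the fingers and tamper below 0.1 N and value of joint pin above 0.012 m), for 0.2 s.
3. the carrier's splines are meshed in the slots of the bore (z of carrier in the frame of chamber below 0.046 m and horizontal distance between carrier and bore below 0.004 m and angle between carrier's own z axis and vertical below 0.1 rad), for 0.1 s.
At the end, for the whole second after the job is handed in: Pin down (over 12 mm of the 14 to flush). Tamper upright within 0.1 rad on the counter, not touched. Carrier meshed and home: origin under 34.5 mm above the counter (32 = flush), within 4 mm of the axis, tilt under 0.06 rad, sprung seat down over 6 mm, the gripper still pressing on it (over 3 N) (all of step 2 and z of carrier in the frame of chamber below 0.0345 m and horizontal distance between carrier and bore below 0.004 m and angle between carrier's own z axis and vertical below 0.06 rad and value of joint spring_seat above 0.006 m and contact force between the fingers and carrier above 3 N); the arm keeps its last pose, push and grip.
It fails at once if the cup was pushed more than 30 mm from its place or tipped over (distance of cup from where it was at the start of the episode above 0.03 m or angle between cup's own z axis and vertical above 0.5 rad).
It fails at once if the pitcher was pushed more than 30 mm from its place or tipped over (distance of pitcher from where it was at the start of the episode above 0.03 m or angle between pitcher's own z axis and vertical above 0.5 rad).
It fails at once if the shot glass was pushed more than 30 mm from its place or tipped over (distance of shot_glass from where it was at the start of the episode above 0.03 m or angle between shot_glass's own z axis and vertical above 0.5 rad).
It also fails if it takes over 54 s, if anything falls off the work surface, if the arm or the gripper's body presses on something with over 40 N, if the wrist force passes 120 N, or if a joint passes its speed limit or range.

## Working session

There is one attempt and no reset: what is moved stays moved. The work goes in short steps, Python scripts to look and compute and a shell command to move; the robot and the scene stay as the last step left them, time stands still between calls to the robot, and variables do not carry over. Pictures are saved under pics/ and viewed, at most 10 in all, crops included, and the job is handed in when it is done.

```bash
mkdir -p pics; ls; cat > h.py <<'E'
import numpy as np,cv2
from cell import env,eyes
def proj(p,P):
    q=P["extrinsics"]@np.append(np.array(p,float),1);return np.array([P["fy"]*q[1]/q[2]+P["cy"],P["fx"]*q[0]/q[2]+P["cx"]])
def ray(rc,P):
    E=np.array(P["extrinsics"]);R=E[:3,:3];o=-R.T@E[:3,3]
    d=R.T@np.array([(rc[1]-P["cx"])/P["fx"],(rc[0]-P["cy"])/P["fy"],1]);return o,d
def atz(rc,P,z):
    o,d=ray(rc,P);return o+d*(z-o[2])/d[2]
def save(P,n):cv2.imwrite("pics/"+n,P["pixels"][:,:,::-1])
E
python3 - <<'E'
from h import *
s=env.state();print(s)
for c in("top","side"):
    P=eyes.read_camera(c);save(P,c+"0.png");print(c,P["fx"],ray((200,320),P))
    for n in["chamber","bore","pin_top","carrier","carrier_bar","tamper","cup","pitcher","shot_glass"]:
        for r in eyes.spot_point(n,P)[:3]:
            z={"bore":62,"pin_top":76,"carrier_bar":59}.get(n,0)
            print(n,np.round(r["score"],2),np.round(r["centre"]),np.round(atz(r["centre"],P,z)))
E
```

```text
pics
{'t': 0.0, 'joints': array([-1.20959750e+00,  4.91551480e-01,  1.55950006e+00, -3.56743943e-06,
        1.09171993e+00, -1.05594880e-01]), 'qvel': array([-1.40376398e-04, -5.42253254e-04, -1.60416409e-04,  1.26540927e-03,
       -8.31752630e-04, -5.02939061e-05]), 'tau': array([-2.04291558e-03, -6.12655592e+01, -2.58178622e+01,  6.91750715e-02,
        4.82628378e-02, -8.51070740e-05]), 'eef_pos': array([ 281.1984318 , -557.88576943,  232.84933906]), 'tcp_rot': array([-3.14042007e+00, -1.21099578e-04,  4.66795283e-01]), 'ft_force': array([ 0.30564863, -0.54363739,  0.18540563]), 'moment': array([-0.06594442,  0.02243047,  0.01137568]), 'grip_force': 0.0, 'opening': 0.9969716556699303}
top 396.5227044715973 (array([ 418.68455082,  -79.96911466, 1252.86087535]), array([ 0.09853239,  0.00759555, -0.99511867]))
chamber 0.73 [204. 334.] [ 528. -113.    0.]
bore 0.89 [200. 333.] [ 535. -109.   62.]
carrier 0.69 [173. 440.] [ 624. -454.    0.]
carrier 0.66 [221. 416.] [ 473. -371.    0.]
carrier_bar 0.93 [170. 447.] [ 625. -456.   59.]
carrier_bar 0.64 [222. 424.] [ 468. -381.   59.]
t
[... 217 characters left out ...]
lass 0.52 [250. 351.] [ 384. -165.    0.]
side 426.0927937236618 (array([1468.20960079,  311.43090699,  877.94853112]), array([-0.72132636, -0.29725033, -0.62574607]))
chamber 0.92 [214. 312.] [ 530. -106.    0.]
bore 0.97 [198. 305.] [ 533. -123.   62.]
carrier 0.92 [211. 201.] [ 639. -444.   -0.]
carrier 0.66 [185. 247.] [ 464. -372.    0.]
carrier_bar 0.66 [175. 245.] [ 483. -362.   59.]
carrier_bar 0.61 [198. 309.] [ 525. -115.   59.]
carrier_bar 0.59 [195. 195.] [ 633. -455.   59.]
tamper 0.8 [211. 375.] [451.  79.   0.]
cup 0.87 [249. 337.] [649.  23.   0.]
cup 0.15 [208. 375.] [434.  76.   0.]
pitcher 0.95 [223. 228.] [ 660. -332.    0.]
shot_glass 0.71 [185. 312.] [ 390. -161.    0.]
```

```bash
python3 - <<'E'
import cv2
t=cv2.imread("pics/top0.png");s=cv2.imread("pics/side0.png")
a=cv2.resize(t[130:290,170:490],None,fx=2.5,fy=2.5,interpolation=2);cv2.imwrite("pics/tc.png",a[:, :800])
b=cv2.resize(s[130:290,160:440],None,fx=2.85,fy=2.85,interpolation=2);cv2.imwrite("pics/sc.png",b)
E
```

```text
(no output)
```

View pics/tc.png

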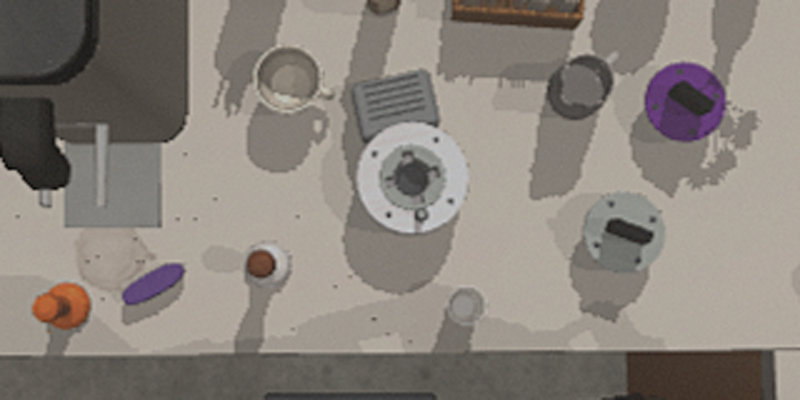

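View pics/sc.png

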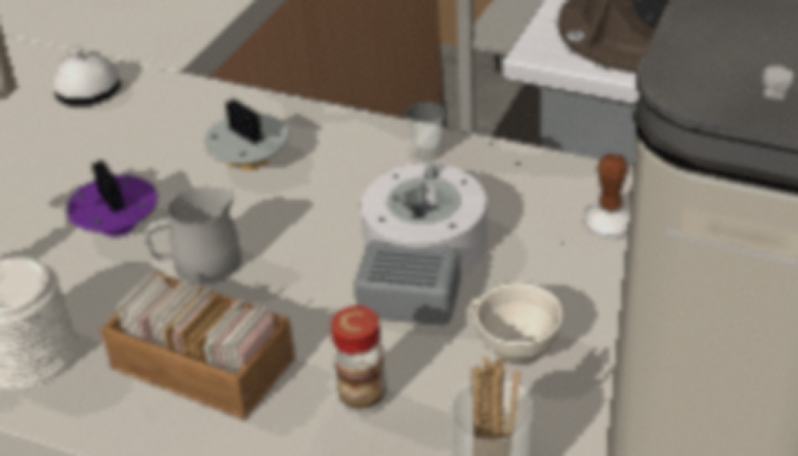

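Candidates in the top picture: tampers are the steel/brown one at (236,275) and the orange one at (253,197). Carriers are the grey one at (222,419) and the purple one at (171,444). By the description I choose the brown-gripped tamper and the grey carrier; the two crops above confirm that choice. Also seen: the chamber at (200,334) with its motor up and away, the pin at (216,338), the shot glass at (252,356), the cup at (161,285) and the pitcher at (165,402).

Next I fit the silhouettes to get exact poses.

```bash
cat >> h.py <<'E'
from scipy.optimize import minimize
def cyl(r,z0,z1,n=40):
    a=np.linspace(0,2*np.pi,n,endpoint=False);return np.array([[r*np.cos(t),r*np.sin(t),z] for t in a for z in(z0,z1)])
def box(x0,x1,y0,y1,z0,z1):return np.array([[x,y,z] for x in(x0,x1) for y in(y0,y1) for z in(z0,z1)],float)
M={"chamber":[cyl(68,0,60),cyl(40,60,62),box(0,130,-50,50,0,52)],
"carrier":[cyl(50,33,38),cyl(20,0,30),box(-8,8,-25,25,38,80),box(-30,30,-5.5,5.5,8,30),box(-5.5,5.5,-30,30,8,30)],
"tamper":[cyl(29,0,25),cyl(13,25,65),cyl(17,70,88)],
"flange":[cyl(50,33,38)],"bar":[box(-8,8,-25,25,38,80)],"drum":[cyl(68,50,60)]}
def render(parts,pose,P,S=4):
    x,y,z,w=pose;c,s=np.cos(w),np.sin(w);R=np.array([[c,-s,0],[s,c,0],[0,0,1]]);m=np.zeros((400*S,640*S),np.uint8)
    E=P["extrinsics"]
    for p in parts:
        q=(p@R.T+[x,y,z])@E[:3,:3].T+E[:3,3];u=P["fx"]*q[:,0]/q[:,2]+P["cx"];v=P["fy"]*q[:,1]/q[:,2]+P["cy"]
        uv=((np.stack([u,v],1)+.5)*S-.5)*16
        cv2.fillConvexPoly(m,cv2.convexHull(np.round(uv).astype(np.int32)),255,cv2.LINE_8,4)
    return cv2.resize(m,(640,400),interpolation=cv2.INTER_AREA)/255.
def fit(parts,obs,p0,z=0,yaw=True,w=None):
    # obs: list of (picture,mask)
    def f(v):
        return sum(np.abs(render(parts,(p0[0]+v[0],p0[1]+v[1],z,p0[2]+(v[2]/30 if yaw else 0)),P)-m).sum() for P,m in obs)
    r=minimize(f,np.zeros(3 if yaw else 2),method="Nelder-Mead",options=dict(initial_simplex=np.vstack([np.zeros(3 if yaw else 2),np.eye(3 if yaw else 2)*8]),xatol=.05,fatol=.1))
    v=r.x;return np.round([p0[0]+v[0],p0[1]+v[1],np.degrees(p0[2]+(v[2]/30 if yaw else 0)),r.fun],2)
def mask_near(n,P,p):
    c=proj(p,P);L=[m for m in eyes.cut_out(n,P) if m["score"]>.2]
    L.sort(key=lambda m:np.hypot(*(np.array(m["centre"])-c)));return L[0]["mask"].astype(float) if L else None
E
python3 - <<'E'
from h import *
T=eyes.read_camera("top");S=eyes.read_camera("side")
for n,p,z,y in[("chamber",(532,-112,0.18),30,True),("carrier",(468,-372,1.35),35,True),("tamper",(445,76,0),30,False)]:
    ms=[(P,mask_near(n,P,(p[0],p[1],z))) for P in(T,S)]
    ms=[m for m in ms if m[1] is not None]
    print(n,[m[1].sum() for m in ms])
    for o in [[m] for m in ms]+[ms]:print(fit(M[n],o,p,yaw=y))
for n,z in[("pin_top",76),("bore",62)]:
  for P in(T,S):
    for r in eyes.spot_point(n,P)[:2]:print(n,r["score"],r["centre"],atz(r["centre"],P,z))
E
```

```text
chamber [np.float64(2252.0), np.float64(2005.0)]
[ 534.29 -116.52   12.29   98.56]
[ 533.67 -115.05   14.99  209.32]
[ 533.44 -116.13   12.97  332.03]
carrier [np.float64(806.0), np.float64(480.0)]
[ 466.94 -374.66   89.99   60.73]
[ 470.56 -368.09  147.96   42.59]
[ 468.1  -373.52  145.65  138.35]
tamper [np.float64(263.0), np.float64(367.0)]
[430.66  64.72   0.    32.64]
[437.3   69.67   0.    76.54]
[432.48  66.93   0.   137.82]
bore 0.65 [164.0, 401.2] [ 643.6479674  -318.56153079   62.        ]
bore 0.59 [201.8, 332.1] [ 530.73253224 -107.30783316   62.        ]
bore 0.96 [201.0, 308.0] [ 544.56226033 -108.8977251    62.        ]
```

```bash
python3 - <<'E'
from h import *
T=eyes.read_camera("top");S=eyes.read_camera("side")
print(T["extrinsics"][:3,3])
poses={}
out=[]
for n,p,z,y in[("chamber",(534,-116,0.22),30,True),("carrier",(468,-372,-.38),35,True),("tamper",(433,67,0),30,False)]:
    row=[]
    for P in(T,S):
        m=mask_near(n,P,(p[0],p[1],z))
        r=fit(M[n],[(P,m)],p,yaw=y);print(n,r)
        if n=="carrier":
            c=proj((p[0],p[1],55),P).astype(int);yy,xx=np.mgrid[:400,:640]
            d=((P["pixels"].max(2)<50)&(np.hypot(yy-c[0],xx-c[1])<22)).astype(float);print("dark",d.sum(),fit(M["bar"],[(P,d)],(r[0],r[1],-.38)))
        c=proj((r[0],r[1],40),P).astype(int)
        im=P["pixels"][c[0]-33:c[0]+33,c[1]-33:c[1]+33,::-1];im=cv2.resize(im,(264*1,264),interpolation=cv2.INTER_CUBIC)
        k=render(M[n],(r[0],r[1],0,np.radians(r[2])),P)[c[0]-33:c[0]+33,c[1]-33:c[1]+33]
        k=(cv2.resize(k,(264,264),interpolation=cv2.INTER_LINEAR)>.5).astype(np.uint8)
        cv2.drawContours(im,cv2.findContours(k,0,1)[0],-1,(0,0,255),1);row.append(im)
    out.append(np.vstack(row))
cv2.imwrite("pics/ov.png",np.hstack(out))
E
```

```text
[ -58.89592585  538.43189626 1207.46616863]
chamber [ 534.8  -115.54   12.22   69.57]
chamber [ 534.9  -111.88   13.03  166.08]
carrier [ 467.34 -374.9    -9.78   28.73]
dark 62.0 [ 466.54 -372.37  -13.47   75.27]
carrier [ 471.77 -366.77  -30.83   40.77]
dark 100.0 [ 474.15 -365.46  -38.04   49.51]
tamper [433.96  62.97   0.    43.94]
tamper [439.61  70.35   0.   103.02]
```

View pics/ov.png

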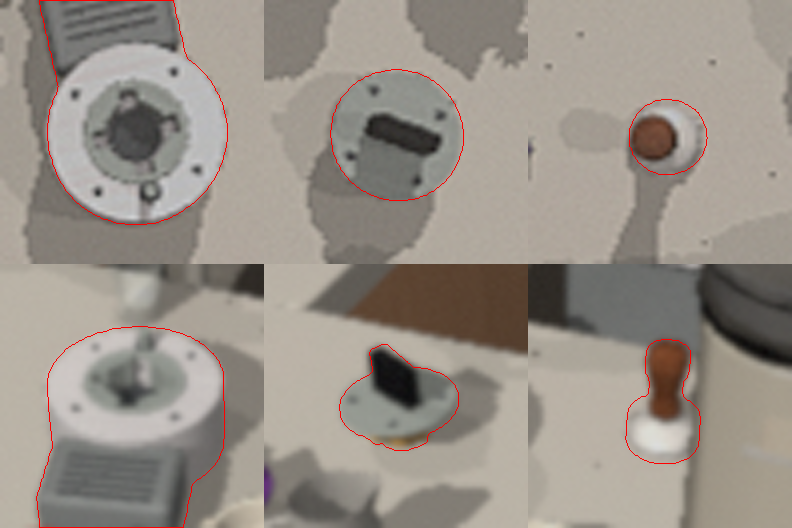

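The overlay shows that the fits sit well on the chamber (top centre pixel about (200,334)), the carrier and the tamper. The bar runs about 20° off the row direction. The two cameras disagree by up to 8 mm, so I will calibrate them against the gripper itself. I move now, turning to yaw 0 first.

```bash
python3 -m inch '[[[0,0,0],1,-1],[[0,0,0],1,-1],[[0,0,0],1,-1],[[0,0,0],1,-1],[[0,0,0],1,-1],[[0,0,0],0.35,-1],[[1,0,0],0,-1],[[1,-1,0],0,-1],[[0.58,-1,0],0,-1],[[0,-1,0],0,-1]]'; python3 -m inch '[[[0,-1,0],0,-1],[[0,-1,0],0,-1],[[0,-1,0],0,-1],[[0,-1,0],0,-1],[[0,-1,0],0,-1],[[0,-1,0],0,-1],[[0,-1,0],0,-1],[[0,-0.4,0.4],0,-1],[[0,0,0.3],0,-1],[[0,0,0],0,-1]]'
```

```text
t: 3.25
eef_pos: [418.4, -398.1, 232.9]
tcp_rot: [3.142, -0.0, 0.002]
ft_force: [0.8, -0.3, 0.4]
opening: 1.002
grip_force: 0.0
t: 4.5
eef_pos: [416.5, 44.4, 190.8]
tcp_rot: [3.142, 0.002, 0.001]
ft_force: [-0.6, 1.2, 0.8]
opening: 1.003
grip_force: 0.0
```

```bash
python3 - <<'E'
from h import *
print(env.state()["eef_pos"])
T=eyes.read_camera("top");S=eyes.read_camera("side")
row=[]
for P in(T,S):
    e=env.state()["eef_pos"];
    c=proj((433,67,60),P).astype(int);k=45
    im=cv2.resize(P["pixels"][c[0]-k:c[0]+k,c[1]-k:c[1]+k,::-1],None,fx=4.4,fy=4.4,interpolation=cv2.INTER_CUBIC)
    for p in[(e[0],e[1],e[2]-19),(e[0],e[1],e[2]+59),(434,63,0),(439.6,70,0),(436,67,90)]:
        q=(proj(p,P)-c+k+.5)*4.4;cv2.circle(im,(int(q[1]),int(q[0])),2,(0,0,255) if p[0]==e[0] else (0,255,0),-1)
    row.append(im)
cv2.imwrite("pics/g1.png",np.hstack(row))
E
```

```text
[416.48496733  44.39589066 190.83309014]
```

View pics/g1.png

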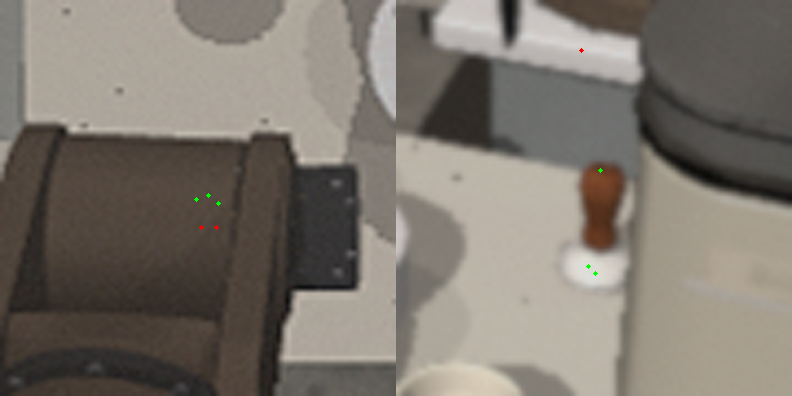

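The side view shows the tamper base at about crop (594,265) and its head at (602,168), which agrees with about (436,67). The arm hides it in the top view. Now I descend around the grip and close.

```bash
python3 -m inch '[[[0.32,-0.38,0],0,-1],[[0,0,0.5],0,-1],[[0,0,0.5],0,-1],[[0,0,0.5],0,-1],[[0,0,0.48],0,-1],[[0,0,0],0,-1],[[0,0,0],0,1],[[0,0,0],0,1],[[0,0,0],0,1],[[0,0,0],0,1]]'
```

```text
t: 5.85
eef_pos: [436.3, 66.9, 73.0]
tcp_rot: [3.142, -0.001, 0.0]
ft_force: [0.3, 0.1, -0.8]
opening: 0.637
grip_force: 0.0
```

```bash
python3 -m inch '[[[0,0,0],0,1],[[0,0,0],0,1],[[0,0,0],0,1],[[0,0,0],0,1],[[0,0,0],0,1],[[0,0,0],0,1],[[0,0,0],0,1],[[0,0,0],0,1],[[0,0,0],0,1],[[0,0,0],0,1]]'; python3 -m inch '[[[0,0,-0.3],0,1],[[0,0,-0.5],0,1],[[0,0,-0.5],0,1],[[0,0,-0.5],0,1],[[0,0,0],0,1],[[0,0,0],0,1],[[0,0,0],0,1],[[0,0,0],0,1],[[0,0,0],0,1],[[0,0,0],0,1]]'
```

```text
t: 7.1
eef_pos: [436.1, 66.9, 72.6]
tcp_rot: [3.142, -0.0, -0.0]
ft_force: [-0.1, 4.0, 3.5]
opening: 0.352
grip_force: 30.0
t: 8.35
eef_pos: [436.1, 66.9, 180.5]
tcp_rot: [3.142, 0.0, -0.0]
ft_force: [-0.8, 0.6, -6.7]
opening: 0.351
grip_force: 30.0
```

```bash
python3 -m inch '[[[0.3,0.7,0],0,1],[[0.3,0.9,0],0,1],[[0.28,0.9,0],0,1],[[0,0.67,0],0,1],[[0,0,0.2],0,1],[[0,0,0],0,1],[[0,0,0],0,1],[[0,0,0],0,1],[[0,0,0],0,1],[[0,0,0],0,1]]'; python3 - <<'E'
from h import *
row=[]
for n in("top","side"):
    P=eyes.read_camera(n)
    c=proj((489,-123,90),P).astype(int);k=45
    im=cv2.resize(P["pixels"][c[0]-k:c[0]+k,c[1]-k:c[1]+k,::-1],None,fx=4.4,fy=4.4,interpolation=cv2.INTER_CUBIC);row.append(im)
    e=env.state()["eef_pos"]
    for p in[(489.6,-123.5,76),(534.5,-113.5,62),(e[0],e[1],e[2]-72.6)]:
        q=(proj(p,P)-c+k+.5)*4.4;cv2.circle(im,(int(q[1]),int(q[0])),2,(0,255,0),-1)
cv2.imwrite("pics/g2.png",np.hstack(row))
E
```

```text
t: 9.6
eef_pos: [488.9, -123.1, 168.8]
tcp_rot: [3.141, -0.0, 0.0]
ft_force: [1.0, -0.6, -4.5]
opening: 0.352
grip_force: 30.0
```

View pics/g2.png

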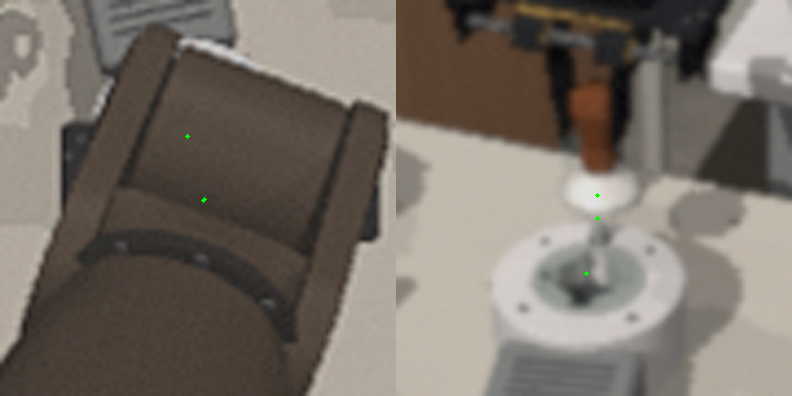

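The side view shows the tamper upright, its base above the pin top at crop (599,227). That lies 2 px nearer the camera than predicted, so I shift x by +4 mm and press.

```bash
python3 -m inch '[[[0.07,0,0],0,1],[[0,0,0.15],0,1],[[0,0,0.1],0,1],[[0,0,0.1],0,1],[[0,0,0.1],0,1],[[0,0,0.08],0,1],[[0,0,0.05],0,1],[[0,0,0],0,1],[[0,0,0],0,1],[[0,0,0],0,1]]'
```

```text
t: 10.95
eef_pos: [492.9, -123.2, 134.6]
tcp_rot: [3.141, -0.0, 0.0]
ft_force: [-4.4, 2.9, 13.6]
opening: 0.349
grip_force: 30.0
```

```bash
python3 -m inch '[[[0,0,0.03],0,1],[[0,0,0.02],0,1],[[0,0,0],0,1],[[0,0,0],0,1],[[0,0,0],0,1],[[0,0,0],0,1],[[0,0,0],0,1],[[0,0,0],0,1],[[0,0,0],0,1],[[0,0,0],0,1]]'
```

```text
t: 12.2
eef_pos: [493.4, -123.0, 133.5]
tcp_rot: [3.141, -0.003, 0.0]
ft_force: [-9.8, 6.9, 38.4]
opening: 0.352
grip_force: 30.0
```

```bash
python3 -m inch '[[[0,0,-0.4],0,1],[[0,0,-0.4],0,1],[[-0.3,-0.7,0],0,1],[[-0.3,-0.9,0],0,1],[[-0.3,-0.9,0],0,1],[[-0.05,-0.67,0],0,1],[[0,0,0.5],0,1],[[0,0,0.5],0,1],[[0,0,0.3],0,1],[[0,0,0.3],0,1]]';  python3 -m inch '[[[0,0,0.1],0,1],[[0,0,0],0,1],[[0,0,0],0,1],[[0,0,0],0,1],[[0,0,0],0,1],[[0,0,0],0,1],[[0,0,0],0,1],[[0,0,0],0,1],[[0,0,0],0,1],[[0,0,0],0,1]]'
```

```text
t: 13.45
eef_pos: [435.8, 66.9, 81.8]
tcp_rot: [3.141, 0.001, 0.0]
ft_force: [1.0, -0.7, -3.7]
opening: 0.349
grip_force: 30.0
t: 14.7
eef_pos: [436.1, 66.9, 76.8]
tcp_rot: [3.142, -0.0, -0.0]
ft_force: [-0.6, -0.5, -3.8]
opening: 0.349
grip_force: 30.0
```

Still hanging, so I lower 4 mm and release.

```bash
python3 -m inch '[[[0,0,0.03],0,1],[[0,0,0.03],0,1],[[0,0,0.02],0,1],[[0,0,0],0,1],[[0,0,0],0,1],[[0,0,0],0,1],[[0,0,0],0,1],[[0,0,0],0,1],[[0,0,0],0,1],[[0,0,0],0,1]]'
```

```text
t: 15.95
eef_pos: [436.1, 66.9, 72.1]
tcp_rot: [3.142, -0.0, -0.0]
ft_force: [-1.3, 2.0, 4.1]
opening: 0.345
grip_force: 30.0
```

```bash
python3 -m inch '[[[0,0,0],0,-1],[[0,0,0],0,-1],[[0,0,0],0,-1],[[0,0,0],0,-1],[[0,0,0],0,-1],[[0,0,0],0,-1],[[0,0,0],0,-1],[[0,0,0],0,-1],[[0,0,0],0,-1],[[0,0,-0.2],0,-1]]'; python3 -m inch '[[[0,0,-0.8],0,-1],[[0,0,-0.8],0,-1],[[0,0,-0.8],0,-1],[[0,0.8,0],0,-1],[[0,1,0],0,-1],[[0,1,0],0,-1],[[0,1,0],0,-1],[[0,1,0],0,-1],[[0,1,0],0,-1],[[0,1,0],0,-1]]'
```

```text
t: 17.2
eef_pos: [435.7, 66.9, 84.0]
tcp_rot: [3.142, 0.002, -0.0]
ft_force: [-0.1, -1.2, -0.7]
opening: 1.003
grip_force: 0.0
t: 18.45
eef_pos: [435.5, -343.0, 229.1]
tcp_rot: [3.141, -0.001, -0.0]
ft_force: [1.2, 0.2, -0.2]
opening: 1.0
grip_force: 0.0
```

```bash
python3 - <<'E'
from h import *
T=eyes.read_camera("top");S=eyes.read_camera("side")
T["pixels"]=cv2.imread("pics/top0.png")[:,:,::-1]
m=mask_near("tamper",S,(436,67,40));print("tamper",fit(M["tamper"],[(S,m)],(437,68,0),yaw=False))
row=[]
for P,cx,cy in((T,467,-375),(S,471,-367)):
    c=proj((cx,cy,55),P).astype(int);k=22;f=9
    g=P["pixels"].astype(float).mean(2);yy,xx=np.mgrid[:400,:640]
    if P is T:
        d=np.clip((120-g)/80,0,1)*(np.hypot(yy-c[0],xx-c[1])<13)
    else: 
        g=cv2.imread("pics/side0.png").astype(float).mean(2);d=np.clip((100-g)/70,0,1)*(np.hypot(yy-c[0],xx-c[1])<13)
    for w in(-15,-33):print(d.sum(),fit(M["bar"],[(P,d)],(cx,cy,np.radians(w))))
    src=P["pixels"][:,:,::-1] if P is T else cv2.imread("pics/side0.png")
    for w in(-15,-33):
        im=cv2.resize(src[c[0]-k:c[0]+k,c[1]-k:c[1]+k],None,fx=f,fy=f,interpolation=cv2.INTER_CUBIC)
        K=render(M["bar"],(cx,cy,0,np.radians(w)),P)[c[0]-k:c[0]+k,c[1]-k:c[1]+k]
        K=(cv2.resize(K,None,fx=f,fy=f,interpolation=cv2.INTER_LINEAR)>.5).astype(np.uint8)
        cv2.drawContours(im,cv2.findContours(K,0,1)[0],-1,(0,0,255),1);row.append(im[:297,50:-50] if 0 else cv2.resize(im,(298,298)))
cv2.imwrite("pics/bar.png",np.vstack([np.hstack(row[:2]),np.hstack(row[2:])]))
E
```

```text
tamper [438.2   70.95   0.   115.23]
131.15 [ 465.58 -372.63  -18.08   51.39]
131.15 [ 465.52 -372.86  -20.19   51.5 ]
113.87142857142857 [ 474.8  -364.6   -32.98   42.53]
113.87142857142857 [ 472.18 -366.69  -34.23   42.15]
```

View pics/bar.png

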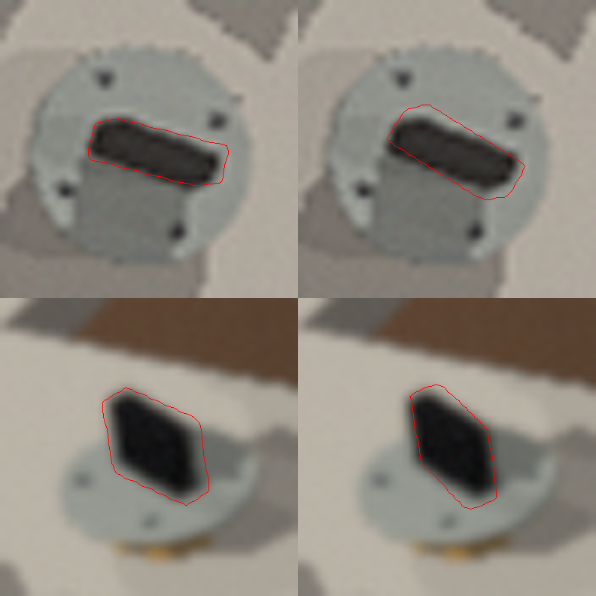

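The side fit keeps the tamper at (438,71), standing. With the known side bias (+3 in y) that matches where I set it down. The bar's yaw is about -20°: both top overlays bracket it, and -15 to -20 fits best. I go over the carrier at (469.5,-371) and turn the tool to yaw 70°.

```bash
python3 -m inch '[[[0.57,0.47,0],0,-1],[[0,0,0],-1,-1],[[0,0,0],-1,-1],[[0,0,0],-1,-1],[[0,0,0],-1,-1],[[0,0,0],-1,-1],[[0,0,0],-1,-1],[[0,0,0],-1,-1],[[0,0,0],-1,-1],[[0,0,0],-1,-1]]';python3 -m inch '[[[0,0,0.4],-1,-1],[[0,0,0.4],-1,-1],[[0,0,0.4],-1,-1],[[0,0,0.4],-1,-1],[[0,0,0],-1,-1],[[0,0,0],0,-1],[[0,0,0],0,-1],[[0,0,0],0,-1],[[0,0,0],0,-1],[[0,0,0],0,-1]]'; python3 -c "
from cell import env;print(env.state()['joints'])"
```

```text
t: 19.85
eef_pos: [470.3, -367.7, 228.8]
tcp_rot: [-3.142, -0.0, 0.789]
ft_force: [-0.6, 0.2, 0.8]
opening: 0.999
grip_force: 0.0
t: 21.1
eef_pos: [470.3, -369.3, 132.1]
tcp_rot: [3.141, 0.0, 1.221]
ft_force: [0.1, 0.3, -0.6]
opening: 1.001
grip_force: 0.0
[-7.76152676e-01  5.69196838e-01  1.73003955e+00 -5.47870280e-05
  8.42087998e-01 -4.26628410e-01]
```

```bash
python3 -m inch '[[[0,0,0.4],0,-1],[[0,0,0.4],0,-1],[[0,0,0.25],0,-1],[[0,0,0.12],0,-1],[[0,0,0],0,1],[[0,0,0],0,1],[[0,0,0],0,1],[[0,0,0],0,1],[[0,0,0],0,1],[[0,0,0],0,1]]';python3 -m inch '[[[0,0,0],0,1],[[0,0,0],0,1],[[0,0,0],0,1],[[0,0,0],0,1],[[0,0,0],0,1],[[0,0,0],0,1],[[0,0,0],0,1],[[0,0,0],0,1],[[0,0,0],0,1],[[0,0,0],0,1]]'
```

```text
t: 22.35
eef_pos: [470.3, -369.3, 61.9]
tcp_rot: [3.141, 0.0, 1.222]
ft_force: [0.1, 0.7, 0.6]
opening: 0.428
grip_force: 0.0
t: 23.6
eef_pos: [470.3, -369.3, 61.8]
tcp_rot: [3.141, 0.0, 1.222]
ft_force: [-1.3, 0.4, -2.4]
opening: 0.163
grip_force: 30.0
```

```bash
python3 -m inch '[[[0,0,-0.3],0,1],[[0,0,-0.5],0,1],[[0,0,-0.5],1,1],[[0,0,-0.4],1,1],[[0,0,0],1,1],[[0,0,0],1,1],[[0,0,0],1,1],[[0,0,0],1,1],[[0,0,0],1,1],[[0,0,0],1,1]]';python3 -m inch '[[[0,0,0],1,1],[[0,0,0],1,1],[[0,0,0],1,1],[[0,0,0],0.48,1],[[0,0,0],0,1],[[0,0,0],0,1],[[0,0,0],0,1],[[0,0,0],0,1],[[0,0,0],0,1],[[0,0,0],0,1]]'; python3 - <<'E'
from h import *
e=env.state()["eef_pos"];print(e,env.state()["tcp_rot"])
for n in("top","side"):
    P=eyes.read_camera(n)
    w=env.state()["tcp_rot"][2]
    m=mask_near("carrier",P,(e[0],e[1],e[2]-28))
    if m is not None: print(n,m.sum(),fit(M["carrier"],[(P,m)],(e[0],e[1],w),z=e[2]-62))
    # drum fit again
    m=mask_near("chamber",P,(534,-113,40))
    if m is not None: print(n,m.sum(),fit(M["chamber"],[(P,m)],(534,-113,.22)))
E
```

```text
t: 24.85
eef_pos: [470.4, -369.4, 165.1]
tcp_rot: [3.14, -0.0, 0.521]
ft_force: [-1.1, -0.3, -3.6]
opening: 0.167
grip_force: 30.0
t: 26.1
eef_pos: [470.3, -369.3, 163.8]
tcp_rot: [3.142, 0.0, 0.22]
ft_force: [0.4, 0.2, -4.2]
opening: 0.167
grip_force: 30.0
[ 470.25669635 -369.29087623  163.83386881] [3.14156760e+00 2.86313505e-05 2.19943364e-01]
top 33.0 [ 478.29 -369.32   12.67  990.71]
top 2325.0 [ 534.75 -116.21   12.15   73.47]
side 447.0 [ 471.11 -366.8    31.52  130.52]
side 2109.0 [ 533.94 -112.72   13.9   130.88]
```

```bash
python3 -m inch '[[[0.3,-0.6,0],0,1],[[0.4,-0.8,0],0,1],[[0.4,-0.8,0],0,1],[[0.4,-0.8,0],0,1],[[0.4,-0.8,0],0,1],[[0.1,-0.11,0],0,1],[[0,0,0.3],0,1],[[0,0,0],0,1],[[0,0,0],0,1],[[0,0,0],0,1]]'; python3 - <<'E'
from h import *
st=env.state();e=st["eef_pos"];print(e,st["tcp_rot"])
P=eyes.read_camera("side");save(P,"s3.png")
m=mask_near("carrier",P,(e[0],e[1],e[2]-28))
if m is not None: print(m.sum(),fit(M["carrier"],[(P,m)],(e[0],e[1],.22),z=e[2]-62))
c=proj((e[0],e[1],80),P).astype(int);k=45;f=6.6
im=cv2.resize(P["pixels"][c[0]-k:c[0]+k,c[1]-k:c[1]+k,::-1],None,fx=f,fy=f,interpolation=cv2.INTER_CUBIC)
for pt,po,col in((M["carrier"],(e[0]-2,e[1],e[2]-62,.22),(0,0,255)),(M["chamber"],(534.4,-114.4,0,.22),(0,255,0))):
    K=render(pt,po,P)[c[0]-k:c[0]+k,c[1]-k:c[1]+k]
    K=(cv2.resize(K,None,fx=f,fy=f,interpolation=cv2.INTER_LINEAR)>.5).astype(np.uint8)
    cv2.drawContours(im,cv2.findContours(K,0,1)[0],-1,col,1)
cv2.imwrite("pics/g3.png",im)
E
```

```text
t: 27.65
eef_pos: [536.4, -114.7, 146.4]
tcp_rot: [3.141, -0.001, 0.219]
ft_force: [-0.4, 0.3, -4.0]
opening: 0.168
grip_force: 30.0
[ 536.37254551 -114.67873296  146.37388359] [ 3.14104716e+00 -6.98818179e-04  2.19174397e-01]
558.0 [ 535.4  -113.33   26.87  125.26]
```

View pics/g3.png

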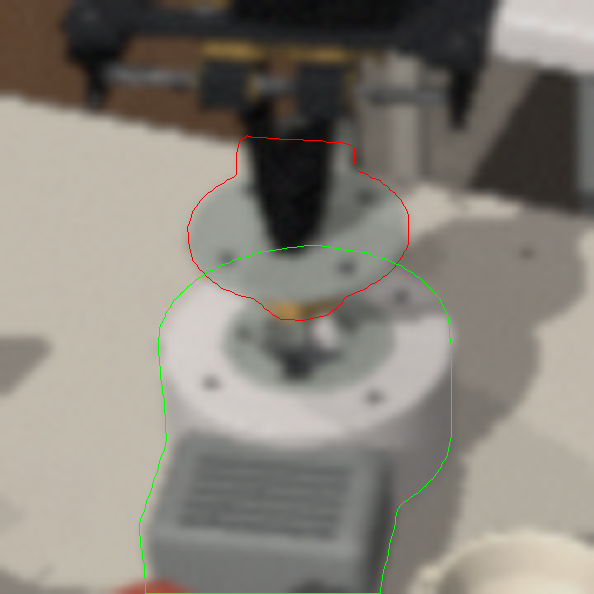

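The red flange model sits on the seen flange (crop centre about (298,235)). The drum is about 1 mm to the +y side of the green model. I correct by (-1,+0.7) mm and descend to just above the lands.

```bash
python3 -m inch '[[[-0.014,-0.015,0.2],0,1],[[0,0,0.15],0,1],[[0,0,0.1],0,1],[[0,0,0.05],0,1],[[0,0,0.03],0,1],[[0,0,0.03],0,1],[[0,0,0],0,1],[[0,0,0],0,1],[[0,0,0],0,1],[[0,0,0],0,1]]'
```

```text
t: 29.0
eef_pos: [535.8, -113.6, 112.5]
tcp_rot: [3.141, -0.001, 0.22]
ft_force: [5.7, 1.4, -4.1]
opening: 0.169
grip_force: 30.0
```

TCP z 112.5 means the origin is at about 50.5, so the tips are already entering with 5.7 N of push toward +x. I follow that push and continue down.

```bash
python3 -m inch '[[[0.016,0.004,0],0,1],[[0,0,0],0,1],[[0,0,0.03],0,1],[[0,0,0.03],0,1],[[0,0,0.03],0,1],[[0,0,0.03],0,1],[[0,0,0],0,1],[[0,0,0],0,1],[[0,0,0],0,1],[[0,0,0],0,1]]'
```

```text
t: 30.25
eef_pos: [536.4, -113.5, 104.8]
tcp_rot: [3.141, -0.0, 0.22]
ft_force: [4.9, 1.4, -5.7]
opening: 0.165
grip_force: 30.0
```

```bash
python3 -m inch '[[[0.016,0.004,0],0,1],[[0,0,0.04],0,1],[[0,0,0.04],0,1],[[0,0,0.04],0,1],[[0,0,0.04],0,1],[[0,0,0.02],0,1],[[0,0,0],0,1],[[0,0,0],0,1],[[0,0,0],0,1],[[0,0,0],0,1]]'; python3 -c "
from cell import env;print(env.state()['moment'])"
```

```text
t: 31.5
eef_pos: [536.7, -113.4, 94.6]
tcp_rot: [-3.141, 0.001, 0.22]
ft_force: [-3.6, 0.5, 8.3]
opening: 0.167
grip_force: 30.0
[ 0.20789178  0.96654166 -0.00345176]
```

```bash
python3 -m inch '[[[0,0,0.02],0,1],[[0,0,0.02],0,1],[[0,0,0.01],0,1],[[0,0,0],0,1],[[0,0,0],0,1],[[0,0,0],0,1],[[0,0,0],0,1],[[0,0,0],0,1],[[0,0,0],0,1],[[0,0,0],0,1]]'; python3 -c "
from cell import env;print(env.state()['moment'])"
```

```text
t: 32.75
eef_pos: [536.9, -113.4, 93.6]
tcp_rot: [3.141, -0.001, 0.22]
ft_force: [-10.3, 3.2, 32.9]
opening: 0.165
grip_force: 30.0
[0.78983781 2.14533606 0.06347283]
```

```bash
python3 - <<'E'
from h import *
st=env.state();e=st["eef_pos"]
P=eyes.read_camera("side")
im=P["pixels"][130:290,230:430,::-1];cv2.imwrite("pics/end.png",cv2.resize(im,None,fx=3.7,fy=3.7,interpolation=cv2.INTER_CUBIC))
m=mask_near("carrier",P,(e[0],e[1],60));print(fit(M["carrier"],[(P,m)],(e[0],e[1],.22+np.pi/2),z=32))
m=mask_near("tamper",P,(436,67,40));print(fit(M["tamper"],[(P,m)],(437,68,0),yaw=False))
print(env.state()["ft_force"],env.state()["eef_pos"])
E
```

```text
[ 535.9  -114.8   111.49   64.27]
[436.43  68.64   0.    80.26]
[-10.37735923   3.76861662  34.15337297] [ 536.84279326 -113.40544337   93.58476346]
```

View pics/end.png

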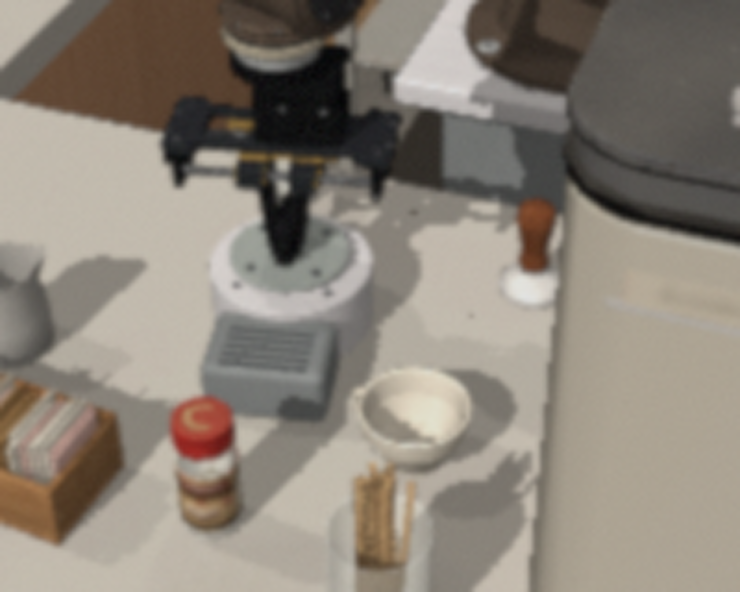

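The picture shows the flange flush on the drum at (292,255), the tamper upright at (532,255), and the cup and pitcher in place. The carrier is home under a steady push of about 34 N, so I hand in.

```bash
python3 -c "
from cell import env;print(env.job_done())"
```

```text
the job is handed in; nothing more can be done
None
```

I handed the job in at about 33 s on the robot's clock; the call returned no verdict. By the force and position readings and the last picture, the pin is down flush, the tamper stands upright and released, and the carrier is meshed, home and still held down with about 34 N.

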